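# Fetch the etchant from the latched reagent cage

## Task

The etchant is in the door rack of the blue wire reagent cage. Press the red thumb lever until the latch bar is lifted clear of the lip of its catch - feel for the point where the bar meets the catch's upper jaw, keep only a light pressure there, and never force bar or gate against the catch - then swing the gate gently wide open, well past 70 degrees, and let the lever go so that the bar drops. Then lift the brown etchant bottle out of the door rack and set it down gently, upright, on the free part of the white drip tray beside the glass dish; leave the gate open, the paste jar in its rack and everything else where it is.

Things in the scene. Friction and masses are not known exactly. Their poses are not given: they have to be found in the camera images.
- cage: Blue-framed wire reagent cage, grey sheet roof, fixed: 170 deep (x) x 276 wide (y) x 148 mm high. Origin under its centre; x runs from its front (x = -85 mm) to its back. In front a gate 12 thick, 14 to 119 mm high, hung on the left post (y = +122 mm), reaching right to y = -118 mm, opening towards the robot. A fixed header and the roof are above it.
- gate_hinge (a point): Point on the vertical hinge axis of the gate at bench height, in the plane of the gate's front face: x = -85, y = +122 mm in the cage's frame. Axes as the cage's.
- gate (a joint): Angle of the gate, rad: 0 shut; grows as its free right end swings out towards the robot and then to the left (clockwise from above); stop at 1.75. The stiff hinge (0.25 N m of friction, 1.5 to 2 N at the lever) holds it where it is left.
- pad_high (a point): Fixed to the gate and turning with it: middle of the thumb pad's upper face, lever at rest, if the latch plate were at the top of its slots; 64 mm in front of the gate's front face, 165 mm from the hinge axis, 92 mm above the bench. Plate, lever and bar really sit 0 to 10 mm lower than this: not measured, to be felt. Axes as the cage's when shut.
- thumb_lever (a joint): Red thumb lever, rad: 0 at rest. Pad 34 wide (along the gate) x 34 long (48 to 81 mm out of the gate's face), sloping up outwards 0.22 rad at rest and that much less as it is pressed; upturned lip 9 mm high at its outer end, for a fingertip to pull on. Moves with 1 to 4 N for 5 to 14 mm until the bar meets the catch's upper jaw, then stiff: 5 to 10 N is plenty. Springs back.
- lever_pivot (a point): On the thumb lever's pivot (a horizontal axis along the gate) if the latch plate were at the top of its slots: 28.5 mm in front of the gate's face, 165 mm from the hinge axis, 80 mm above the bench. The lever's bracket reaches 37 mm out of the gate's face. Turns with the gate.
- latch_bar (a joint): Flat steel latch bar, 182 x 12 x 5 mm, on the gate's front, pivoted 85 mm from the hinge axis; rad: 0 down, grows as its nose rises; falls by its own weight. With the latch plate high the nose clears the lip at 0.023 and meets the jaw at 0.041; with the plate 10 mm low at 0.086 and 0.10. If the finger slides along the pad the lever rises again: keep it pressed.
- catch: C-shaped steel catch on the cage's right post. The bar's nose lies behind its upright lip (15 to 20 mm in front of the post) with 4 mm of play and leaves through the mouth above the lip, 15.5 mm high, under the upper jaw. Origin on the post's front face (x = -85, y = -129 mm of the cage, 79 mm high); lip top 3.5 mm above it. Nose free of it at a gate angle of 0.12 rad.
- etchant: Brown etchant bottle with black cap, 43 mm in diameter, 85 high (shoulder from about 50 mm, cap 27 in diameter from 73 mm up). Origin under its centre, z up. Stands in one of two open pockets of the rack inside the gate: floor 26 mm above the bench, walls 22 high, centres 42 mm behind the gate's front face, 83 and 145 mm from the hinge axis. Rides out with the gate.
- paste_jar: Yellow-lidded paste jar, 47 mm in diameter, 36 high, origin under its centre; stands in the other pocket of the rack.
- drip_tray: White drip tray, 130 (x) x 190 (y) x 16 mm high, walls and floor 4 mm thick, heavy; origin under its centre. A glass dish stands in its left half (+y); the right half is free.
- beaker: Glass beaker, 52 in diameter, 66 high, beside the drip tray; bystander. Origin under its centre.
- petri: Glass dish, 60 in diameter, 14 high, standing in the left half of the drip tray; bystander. Origin under its centre.
- specimen5: Black mounted specimen, 30 in diameter, 24 high; bystander. Origin under its centre.
- wash_bottle: White wash bottle with red cap, 64 in diameter, 170 high; bystander. Origin under its centre.
Mind the look-alikes: they are no part of the job. Leave any turquoise look-alike of the drip_tray alone.

How it is judged:
On the way, in this order (a step that is already met when the one before it is completed fails the run):
1. the thumb lever is pressed and the latch bar is lifted, the gate still shut (value of joint thumb_lever above 0.1 rad and value of joint latch_bar above 0.02 rad and value of joint gate below 0.06 rad), for 0.1 s.
2. the gate stands open at least 70 degrees, lever released, bar down, gate at rest, the bottle still in the rack (value of joint gate above 1.22 rad and value of joint thumb_lever below 0.08 rad and value of joint latch_bar below 0.02 rad and velocity of joint gate below 0.1 rad/s and height (world z) of etchant below 0.04 m and horizontal distance between etchant and drip_tray above 0.11 m), for 0.2 s.
At the end, for the whole second after the job is handed in: Gate open at least 70 degrees (1.22 rad), lever released (below 0.08 rad), bar down (below 0.02 rad); the etchant bottle stands upright (within 6 degrees), at rest, on the floor of the drip tray between its walls; the paste jar stands upright in its pocket of the rack (value of joint gate above 1.22 rad and value of joint thumb_lever below 0.08 rad and value of joint latch_bar below 0.02 rad and x of etchant in the frame of drip_tray between -0.045 and 0.045 m and y of etchant in the frame of drip_tray between -0.075 and 0.075 m and height (world z) of etchant below 0.009 m and angle between etchant's own z axis and vertical below 0.1 rad and linear speed of etchant below 0.02 m/s and height (world z) of paste_jar between 0.02 and 0.034 m and angle between paste_jar's own z axis and vertical below 0.15 rad); the robot touches nothing.
It fails at once if more than 15 N between the latch bar (or anything) and the catch: the gate was dragged or the bar forced against it (contact force between catch and anything else above 15 N).
It fails at once if the robot presses on the cage, gate or lever with more than 20 N (contact force between any of the fingers, the arm and cage above 20 N).
It fails at once if the gate is flung (faster than 2.5 rad/s) (velocity of joint gate above 2.5 rad/s).
It fails at once if the etchant bottle or the paste jar is tipped by more than 30 degrees, or the bottle is dropped or banged into the tray (faster than 0.4 m/s within 20 mm of the bench, or more than 40 N) (angle between any of etchant, paste_jar's own z axis and vertical above 0.52 rad or contact force between etchant and drip_tray above 40 N or (linear speed of etchant above 0.4 m/s and height (world z) of etchant below 0.02 m)).
It fails at once if a bystander is moved by more than 30 mm (distance of any of beaker, petri, specimen5, wash_bottle from where it was at the start of the episode above 0.03 m).
It also fails if it takes over 56 s, if anything falls off the work surface, if the arm or the gripper's body presses on something with over 40 N, if the wrist force passes 120 N, or if a joint passes its speed limit or range.

## Robot

A 6-joint arm with a two-finger parallel gripper is mounted at the origin on a cart in front of the work surface, level with it; the furniture and walls round the work are solid. World frame = base frame: x ahead of the robot, y to its left, z up, the work surface at z = 0. Lengths are in m, angles in rad, forces in N, time in s.
With the tool pointing down it reaches from about 0.225 to 0.725 m from the base axis. Payload 3.1 kg.
Tool frame: the origin (TCP) lies midway between the tips of the shut fingers; the grasp point (between the pads) lies 19 mm behind it; z points along the fingers, y is the direction in which the jaws open and shut (so a half turn about z gives the same grasp; the last joint's range is limited). The gripper opens to 85 mm and grips with 20 to 120 N. Pads are 22 mm wide; open, the fingers measure 114 mm over their backs; the gripper's body (76 mm by 85 mm) begins 54 mm behind the grasp point. The pads swing forward as they close: fully open they stand 13 mm farther back than shut.
Start: joints at [1.049, 0.048, 0.099, 1.622, 0, 1.443], TCP at [0.201, 0.485, 0.231] pointing down, gripper open.
Joint ranges: [-2.91, 2.91], [-0.99, 1.94], [-1.21, 1.42], [-2.12, 2.29], [-1.49, 1.47], [-3.14, 3.14]. Speed limits (rad/s): [2.79, 2.79, 3.14, 3.14, 3.14, 3.14].

## Interface

Orientations are given as a rotation vector (axis times angle).
In Python, from cell import * gives the robot as it stands.
- The arm moves only by the tool servo_tool, never from a script. Its argument "rows" is a list of rows, each a list of 3 entries, a list of its own where there are three numbers: the opening, from 0 (shut) to 1 (fully open), then the shift along the world's x, y, z in units of 40 mm (1.0 is 40 mm), then the turn, a rotation vector about the world's x, y, z in units of 8 degrees (1.0 is 8 degrees). In form: [[gripper, [x, y, z], [ax, ay, az]], ...]. A call has exactly 10 rows; each row shifts and turns the commanded pose from where the row before left it; what a row does not reach is not made up. A row lasts 1/10 s, in which the tool goes at most 50 mm and 8.59 degrees, less where a joint would pass 70% of its speed; a pose out of reach is approached as far as the arm can. A call is refused whole if a number of a shift passes 1 or a number of a turn 1, either way. A call with a gripper value outside its range is refused whole. The fingers move at their own pace and stop on an object; "squeeze" is the grip in N (left out, the last holds). Time passes only in rows, so rows that do not move let the fingers close, or fill a call up. It gives the time, the measured TCP pose, the force and the opening at its end, in the units of the state.
- get_obs(): the state, without advancing time (a new reading comes with each control period).
- read_camera(name): name is "scene" or "top"; returns the picture (384x512x3 uint8, red, green, blue); there is no depth.
- camera_params(name): a dict with "vfov" (degrees; the focal length in pixels is half the picture's height over the tangent of half this angle, whatever the lens; pixels are square), "cx", "cy" (the principal point, pixels), "R" (3x3) and "t" (3): a world point X has camera coordinates R X + t. Camera axes: x right, y down, z forward; pixel columns grow to the right and rows downward; lengths in m; the calibration is good to about 2 mm. A picture is of the moment at which its call begins. camera_params takes no time and is no camera call.
- close_job(): hands the job in, once; it reports no verdict.
The state is a dict: "time": time; "q": joint angles; "dq": joint speeds; "effort": joint torques, N m; "eef_pos": TCP position; "eef_rot": TCP orientation; "force": force on the tool from outside, world axes, zero at the start; "ft_torque": the same for the moment, N m; "width": finger opening in m.
Only numpy, scipy, OpenCV 4.12 (cv2) and the standard library are available. Lean on these libraries where they do the work, as an engineer would, in place of code of your own. Each camera call takes 0.05 s, during which the arm holds its last target. There are 200 camera calls.

## Working session

There is one attempt and no reset: what is moved stays moved. The work goes in short steps, Python scripts to look and compute and a tool call to move; the robot and the scene stay as the last step left them, time stands still between calls to the robot, and variables do not carry over. Pictures are saved under pics/ and viewed, about 8 in all and at most 12, crops included, and the job is handed in when it is done.

Besides the shell and the picture viewer there is one more tool, called after ">>>" by a JSON object that holds its "name" and its "arguments", one argument or row to a line. servo_tool: Moves the arm, as the interface text tells. Its arguments: {"type":"object","properties":{"rows":{"type":"array","items":{"type":"array"}},"squeeze":{"type":"number"}},"required":["rows"]}

```bash
mkdir -p pics; python3 - <<'E'
from cell import *
import cv2
for n in("scene","top"):
    im=read_camera(n); cv2.imwrite(f"pics/{n}0.png",im[:,:,::-1]); p=camera_params(n); print(n,p)
o=get_obs(); print(o["time"],o["eef_pos"],o["eef_rot"],o["width"])
a=cv2.imread("pics/scene0.png");b=cv2.imread("pics/top0.png")
E
```

```text
scene {'vfov': 43.58332247323611, 'cx': 250.0241804587546, 'cy': 198.10297918899343, 'R': array([[ 0.80878199, -0.58798361, -0.01212331],
       [-0.2440984 , -0.31686444, -0.91652217],
       [ 0.53505857,  0.74422591, -0.39980011]]), 't': array([-0.53221557,  0.18114017,  1.19097555])}
top {'vfov': 50.44015731398756, 'cx': 250.56133486892483, 'cy': 190.90771788169326, 'R': array([[-0.02506352, -0.99968463,  0.00156875],
       [-0.99029428,  0.02461344, -0.13678968],
       [ 0.13670793, -0.00498195, -0.99059887]]), 't': array([-0.07522558,  0.58395792,  1.18413987])}
0.1 [0.20117021 0.4843214  0.23022872] [-0.61439412 -3.08021862  0.00319591] 0.08539762154666294
```

View pics/scene0.png

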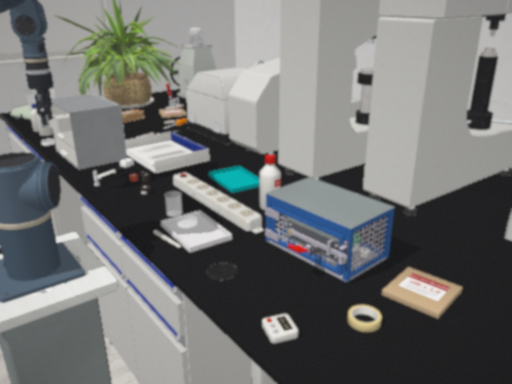

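View pics/top0.png

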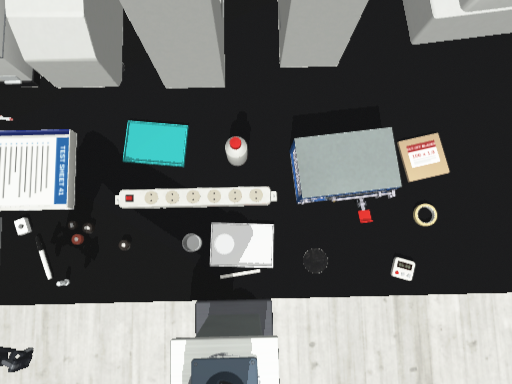

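The top view shows the cage at about (345,165), the red lever pad at (365,215), the tray at (242,245) with the dish on its left, the beaker at (192,242) and the wash bottle at (236,150). I'll enlarge the cage next.

```bash
python3 - <<'E'
import cv2,numpy as np
a=cv2.imread("pics/scene0.png");b=cv2.imread("pics/top0.png")
t=cv2.resize(b[120:240,280:420],None,fx=4,fy=4,interpolation=cv2.INTER_CUBIC) #560x480
s=cv2.resize(a[175:275,255:395],None,fx=5,fy=5,interpolation=cv2.INTER_CUBIC) #700x500
t2=cv2.resize(b[215:285,180:330],None,fx=4,fy=4,interpolation=cv2.INTER_CUBIC)
cv2.imwrite("pics/c1.png",t);cv2.imwrite("pics/c2.png",s)
E
```

```text
(no output)
```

View pics/c1.png

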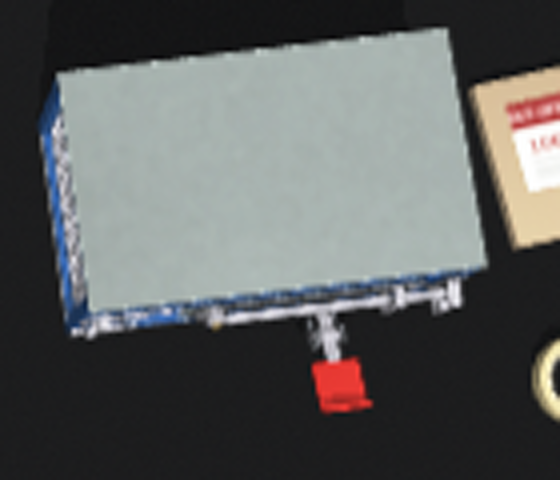

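View pics/c2.png

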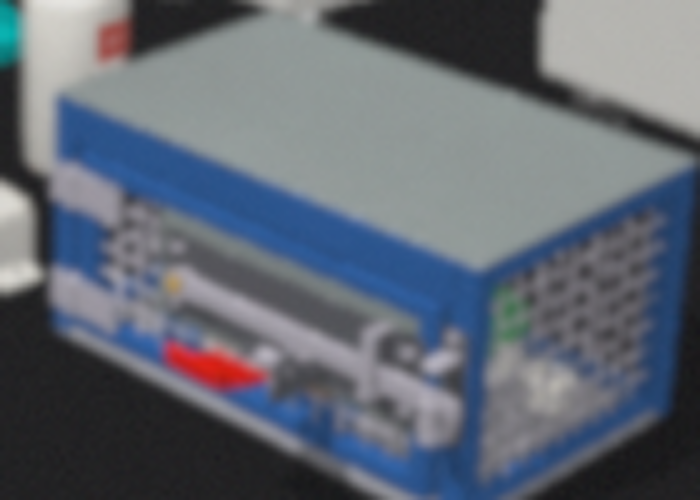

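The top crop gives the roof corners: BL (58,73), BR (447,28), FR (487,267), FL (85,312). The pad is at about (340,385). In the scene crop they are FL (60,95), FR (485,272), BR (698,160). I'll fit the cage pose from these.

```bash
cat > h.py <<'E'
from cell import *
import cv2,numpy as np
from scipy.optimize import least_squares
def proj(n,X):
    p=camera_params(n); f=192/np.tan(np.radians(p["vfov"]/2)); c=np.atleast_2d(X)@p["R"].T+p["t"]
    return c[:,:2]/c[:,2:]*f+[p["cx"],p["cy"]]
def ray(n,uv,z):
    p=camera_params(n); f=192/np.tan(np.radians(p["vfov"]/2))
    d=p["R"].T@np.array([(uv[0]-p["cx"])/f,(uv[1]-p["cy"])/f,1]); o=-p["R"].T@p["t"]
    return o+d*(z-o[2])/d[2]
def fit(obs,x0):
    """obs: (cam, local xyz, uv)"""
    def r(q):
        c,s=np.cos(q[2]),np.sin(q[2]); return np.concatenate([(proj(n,np.array([[c,-s,0],[s,c,0],[0,0,1]])@L+[q[0],q[1],0])-uv).ravel() for n,L,uv in obs])
    s=least_squares(r,x0); return s.x,s.fun.reshape(-1,2)
E
python3 - <<'E'
from h import *
C=[(85,138),(85,-138),(-85,-138),(-85,138)]
T=np.array([(58,73),(447,28),(487,267),(85,312)])
S=[None,(698,160),(485,272),(60,95)]
ob=[("top",np.array([*c,148])/1e3,(t+.5)/4-.5+[280,120]) for c,t in zip(C,T)]
ob2=ob+[("scene",np.array([*c,148])/1e3,(np.array(t)+.5)/5-.5+[255,175]) for c,t in zip(C,S) if t]
for o in(ob,ob2):
    q,r=fit(o,[.5,-.3,0]); print(q.round(4)); print(r.round(1).tolist())
c,s=np.cos(q[2]),np.sin(q[2]);R=np.array([[c,-s],[s,c]])
for n,l in dict(hinge=(-85,122),pad=(-149,-43),pivot=(-113.5,-43)).items(): print(n,(R@np.array(l)/1e3+q[:2]).round(4))
b=cv2.imread("pics/top0.png"); a=cv2.imread("pics/scene0.png")
for n,im in(("top",b),("scene",a)):
    m=((im[:,:,2]>150)&(im[:,:,1]<90)&(im[:,:,0]<90)).astype(np.uint8)
    k,l,st,ce=cv2.connectedComponentsWithStats(m)
    for i in range(1,k):
        if st[i,4]>15: print(n,st[i],ce[i].round(1),ray(n,ce[i],.09).round(3),ray(n,ce[i],.08).round(3))
g=b.min(2).astype(np.uint8); m=(g>110).astype(np.uint8)
m=cv2.morphologyEx(m[215:275,205:280],cv2.MORPH_CLOSE,np.ones((7,7)))
k,l,st,ce=cv2.connectedComponentsWithStats(m)
i=1+st[1:,4].argmax(); print(st[i]); pts=cv2.findNonZero((l==i).astype(np.uint8))
rc=cv2.minAreaRect(pts); print(rc)
for p in cv2.boxPoints(rc): print(ray("top",p+[205,215],.016).round(3))
for n,p,z in(("beak",(192,242),.033),("dish",(225,243),.015),("disc",(316,260),.02),("wash",(236,143),.17)): print(n,ray("top",p,z).round(3))
E
```

```text
[ 0.6416 -0.3578  0.0872]
[[-0.5, -0.4], [0.0, 0.2], [-0.1, 0.1], [0.6, 0.1]]
[ 0.6417 -0.3588  0.0908]
[[-0.2, -0.2], [0.3, -0.0], [0.4, -0.1], [1.1, 0.2], [0.6, -0.3], [-0.7, -1.0], [-0.8, -1.2]]
hinge [ 0.546  -0.2451]
pad [ 0.4972 -0.4152]
pivot [ 0.5326 -0.412 ]
top [230 137  11  12 108] [235.  142.6] [ 0.719 -0.048  0.09 ] [ 0.722 -0.047  0.08 ]
top [407 141  27  11  56] [418. 146.] [ 0.695 -0.583  0.09 ] [ 0.698 -0.587  0.08 ]
top [126 196   6   4  24] [128.5 197.5] [0.565 0.261 0.09 ] [0.566 0.264 0.08 ]
top [358 210  15  13 141] [364.5 216. ] [ 0.494 -0.413  0.09 ] [ 0.495 -0.416  0.08 ]
scene [266 154   9  10  66] [269.2 158.6] [0.824 0.113 0.09 ] [0.842 0.136 0.08 ]
scene [288 244  19   8  84] [296.9 248.2] [ 0.484 -0.423  0.09 ] [ 0.496 -0.41   0.08 ]
[   5    7   64   53 2999]
((36.351097106933594, 33.509490966796875), (63.03104019165039, 51.791900634765625), 1.5481575727462769)
[0.34  0.04  0.016]
[0.494 0.034 0.016]
[ 0.484 -0.157  0.016]
[ 0.33  -0.148  0.016]
beak [0.434 0.088 0.033]
dish [ 0.429 -0.009  0.015]
disc [ 0.372 -0.28   0.02 ]
wash [ 0.697 -0.053  0.17 ]
```

The cage fit is consistent: x 0.642, y -0.358, yaw 0.089. The pad is near (0.497,-0.415), and both views agree on a height of about 0.082. The tray centre is about (0.425,-0.056). Next I move over the pad.

>>> {"name": "servo_tool", "arguments": {
  "rows": [
    [0,[0.32,-0.97,0],[0,0,0.15]],
    [0,[0.32,-0.97,0],[0,0,0.15]],
    [0,[0.32,-0.97,0],[0,0,0.15]],
    [0,[0.32,-0.97,0],[0,0,0.15]],
    [0,[0.32,-0.97,0],[0,0,0.15]],
    [0,[0.32,-0.97,0],[0,0,0.15]],
    [0,[0.32,-0.97,0],[0,0,0.15]],
    [0,[0.32,-0.97,0],[0,0,0.15]],
    [0,[0.32,-0.97,0],[0,0,0.15]],
    [0,[0.32,-0.97,0],[0,0,0.15]]
  ],
  "squeeze": 20
}}

```text
time: 1.1
eef_pos: [0.3294, 0.0953, 0.2309]
eef_rot: [-0.287, -3.128, -0.0]
force: [0.4, -0.0, 0.4]
width: -0.0
```

>>> {"name": "servo_tool", "arguments": {
  "rows": [
    [0,[0.32,-0.97,0],[0,0,0.15]],
    [0,[0.32,-0.97,0],[0,0,0.15]],
    [0,[0.32,-0.97,0],[0,0,0.15]],
    [0,[0.32,-0.97,0],[0,0,0.15]],
    [0,[0.32,-0.97,0],[0,0,0.15]],
    [0,[0.32,-0.97,0],[0,0,0.15]],
    [0,[0.32,-0.97,0],[0,0,0.15]],
    [0,[0.32,-0.97,0],[0,0,0.15]],
    [0,[0.32,-0.97,0],[0,0,0.15]],
    [0,[0.32,-0.97,0],[0,0,0.15]]
  ]
}}

```text
time: 2.1
eef_pos: [0.4575, -0.2927, 0.2306]
eef_rot: [0.04, -3.141, -0.001]
force: [0.3, 0.2, -0.4]
width: 0.0
```

>>> {"name": "servo_tool", "arguments": {
  "rows": [
    [0,[0.24,-0.76,0],[0,0,0.15]],
    [0,[0.24,-0.76,0],[0,0,0.15]],
    [0,[0.24,-0.76,0],[0,0,0.15]],
    [0,[0.24,-0.76,-0.3],[0,0,0]],
    [0,[0,0,-0.6],[0,0,0]],
    [0,[0,0,-0.6],[0,0,0]],
    [0,[0,0,-0.6],[0,0,0]],
    [0,[0,0,-0.5],[0,0,0]],
    [0,[0,0,-0.2],[0,0,0]],
    [0,[0,0,0],[0,0,0]]
  ]
}}

```text
time: 3.1
eef_pos: [0.4948, -0.4117, 0.1169]
eef_rot: [0.138, -3.136, -0.005]
force: [0.0, -0.9, 0.2]
width: -0.0001
```

```bash
python3 - <<'E'
from h import *
a=read_camera("scene")[:,:,::-1];b=read_camera("top")[:,:,::-1]
s=cv2.resize(a[190:270,255:375],(600,400),interpolation=cv2.INTER_CUBIC)
t=cv2.resize(b[180:250,300:420],(0,0),fx=5,fy=2.8571*1.75/1,interpolation=cv2.INTER_CUBIC)[:200*2]
cv2.imwrite("pics/p1.png",np.vstack([s,cv2.resize(t,(600,200))])) 
cv2.imwrite("pics/p1t.png",t)
print(get_obs()["eef_pos"],get_obs()["force"])
E
```

```text
[ 0.49610032 -0.41299344  0.12005124] [-0.39032907  0.22989526  0.66993163]
```

View pics/p1.png

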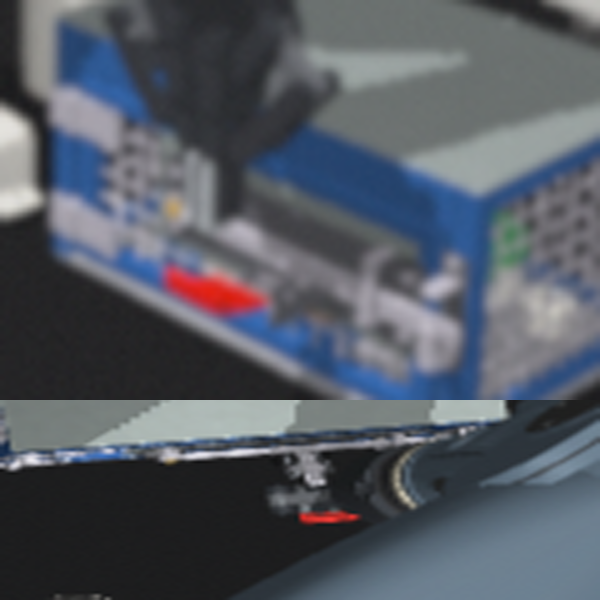

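The fingertips are at about (301,233) and the pad at (297,248), so they are right above it. Now I feel downwards.

>>> {"name": "servo_tool", "arguments": {
  "rows": [
    [0,[0,-0.03,-0.2],[0,0,0]],
    [0,[0,-0.03,-0.2],[0,0,0]],
    [0,[0,0,-0.1],[0,0,0]],
    [0,[0,0,-0.1],[0,0,0]],
    [0,[0,0,-0.05],[0,0,0]],
    [0,[0,0,-0.05],[0,0,0]],
    [0,[0,0,-0.05],[0,0,0]],
    [0,[0,0,0],[0,0,0]],
    [0,[0,0,0],[0,0,0]],
    [0,[0,0,0],[0,0,0]]
  ]
}}

```text
time: 4.2
eef_pos: [0.496, -0.4153, 0.0896]
eef_rot: [-0.138, 3.138, -0.001]
force: [0.0, 0.1, 0.2]
width: -0.0
```

>>> {"name": "servo_tool", "arguments": {
  "rows": [
    [0,[0,0,-0.025],[0,0,0]],
    [0,[0,0,-0.025],[0,0,0]],
    [0,[0,0,-0.025],[0,0,0]],
    [0,[0,0,-0.025],[0,0,0]],
    [0,[0,0,0],[0,0,0]],
    [0,[0,0,0],[0,0,0]],
    [0,[0,0,0],[0,0,0]],
    [0,[0,0,0],[0,0,0]],
    [0,[0,0,0],[0,0,0]],
    [0,[0,0,0],[0,0,0]]
  ]
}}

```text
time: 5.2
eef_pos: [0.4959, -0.4152, 0.0853]
eef_rot: [-0.138, 3.139, -0.0]
force: [-0.8, 1.1, 0.2]
width: -0.0
```

>>> {"name": "servo_tool", "arguments": {
  "rows": [
    [0,[0,0,-0.025],[0,0,0]],
    [0,[0,0,-0.025],[0,0,0]],
    [0,[0,0,-0.025],[0,0,0]],
    [0,[0,0,-0.025],[0,0,0]],
    [0,[0,0,-0.025],[0,0,0]],
    [0,[0,0,0],[0,0,0]],
    [0,[0,0,0],[0,0,0]],
    [0,[0,0,0],[0,0,0]],
    [0,[0,0,0],[0,0,0]],
    [0,[0,0,0],[0,0,0]]
  ]
}}

```text
time: 6.2
eef_pos: [0.4959, -0.4152, 0.0803]
eef_rot: [-0.138, 3.139, -0.0]
force: [0.1, -0.0, 0.7]
width: 0.0001
```

```bash
python3 -c "
from h import *
o=get_obs();print(o['eef_pos'],o['force'],o['ft_torque'])"
```

```text
[ 0.49588972 -0.41522058  0.08031701] [ 0.08181048 -0.03163461  0.71673758] [-0.08449984  0.13030345  0.03522789]
```

>>> {"name": "servo_tool", "arguments": {
  "rows": [
    [0,[0,0,-0.025],[0,0,0]],
    [0,[0,0,-0.025],[0,0,0]],
    [0,[0,0,-0.025],[0,0,0]],
    [0,[0,0,-0.025],[0,0,0]],
    [0,[0,0,0],[0,0,0]],
    [0,[0,0,0],[0,0,0]],
    [0,[0,0,0],[0,0,0]],
    [0,[0,0,0],[0,0,0]],
    [0,[0,0,0],[0,0,0]],
    [0,[0,0,0],[0,0,0]]
  ]
}}

```text
time: 7.2
eef_pos: [0.4959, -0.4151, 0.0763]
eef_rot: [-0.138, 3.138, 0.0]
force: [-0.6, 0.3, 0.2]
width: -0.0001
```

```bash
python3 -c "
from h import *
o=get_obs();print(o['eef_pos'],o['force'],o['ft_torque'])
a=read_camera('scene')[:,:,::-1]
cv2.imwrite('pics/p2.png',cv2.resize(a[200:270,270:370],(700,490),interpolation=cv2.INTER_CUBIC))"
```

```text
[ 0.49591395 -0.41512148  0.07628564] [-0.59254769  0.30820141  0.19135889] [-0.05319467  0.11186059 -0.01066483]
```

View pics/p2.png

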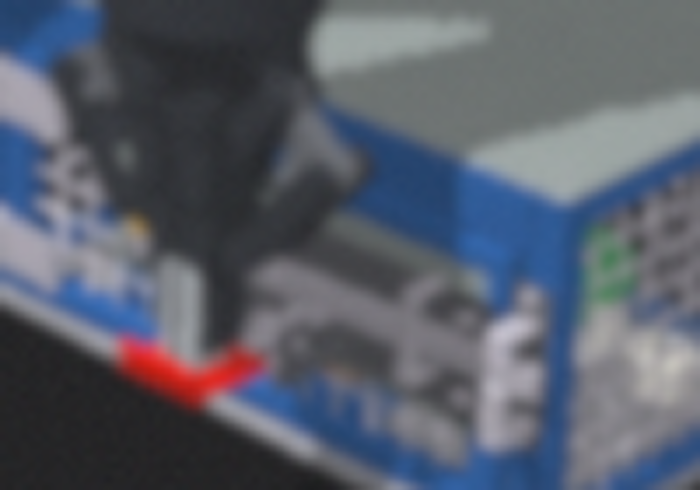

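The fingertip sits on the red pad at about crop (200,360). The force is still near zero, so I keep pressing.

>>> {"name": "servo_tool", "arguments": {
  "rows": [
    [0,[0,0,-0.025],[0,0,0]],
    [0,[0,0,-0.025],[0,0,0]],
    [0,[0,0,-0.025],[0,0,0]],
    [0,[0,0,0],[0,0,0]],
    [0,[0,0,0],[0,0,0]],
    [0,[0,0,0],[0,0,0]],
    [0,[0,0,0],[0,0,0]],
    [0,[0,0,0],[0,0,0]],
    [0,[0,0,0],[0,0,0]],
    [0,[0,0,0],[0,0,0]]
  ]
}}

```text
time: 8.25
eef_pos: [0.4958, -0.4152, 0.0733]
eef_rot: [0.138, -3.139, -0.0]
force: [-0.6, -0.8, 1.3]
width: -0.0002
```

```bash
python3 -c "
from h import *
o=get_obs();print(o['eef_pos'],o['force'],o['ft_torque'])"
```

```text
[ 0.49583859 -0.41519953  0.07326636] [-0.55464846 -0.76425198  1.31336355] [-0.01403486  0.30013743 -0.01323799]
```

>>> {"name": "servo_tool", "arguments": {
  "rows": [
    [0,[0,0,-0.025],[0,0,0]],
    [0,[0,0,-0.025],[0,0,0]],
    [0,[0,0,-0.025],[0,0,0]],
    [0,[0,0,0],[0,0,0]],
    [0,[0,0,0],[0,0,0]],
    [0,[0,0,0],[0,0,0]],
    [0,[0,0,0],[0,0,0]],
    [0,[0,0,0],[0,0,0]],
    [0,[0,0,0],[0,0,0]],
    [0,[0,0,0],[0,0,0]]
  ]
}}

```text
time: 9.25
eef_pos: [0.4959, -0.4152, 0.0703]
eef_rot: [-0.138, 3.138, -0.0]
force: [-1.4, 0.5, 3.4]
width: 0.0002
```

```bash
python3 -c "
from h import *
o=get_obs();print(o['eef_pos'],o['force'],o['ft_torque'])"
```

```text
[ 0.49587984 -0.41520269  0.07033365] [-1.41143147  0.4501754   3.40485389] [0.09783929 0.30025896 0.04031761]
```

>>> {"name": "servo_tool", "arguments": {
  "rows": [
    [0,[0,0,-0.0125],[0,0,0]],
    [0,[0,0,-0.0125],[0,0,0]],
    [0,[0,0,-0.0125],[0,0,0]],
    [0,[0,0,0],[0,0,0]],
    [0,[0,0,0],[0,0,0]],
    [0,[0,0,0],[0,0,0]],
    [0,[0,0,0],[0,0,0]],
    [0,[0,0,0],[0,0,0]],
    [0,[0,0,0],[0,0,0]],
    [0,[0,0,0],[0,0,0]]
  ]
}}

```text
time: 10.25
eef_pos: [0.496, -0.4153, 0.0697]
eef_rot: [-0.138, 3.138, -0.001]
force: [-2.8, 0.9, 4.8]
width: 0.0
```

```bash
python3 -c "
from h import *
o=get_obs();print(o['eef_pos'],o['force'],o['ft_torque'])"
```

```text
[ 0.4959589  -0.41528325  0.06970332] [-2.80885683  0.93203523  4.82387657] [ 0.24619301  0.48060138 -0.02297268]
```

The tip lags the command and the force is rising (z 0.0697, 4.8 N), so the bar has met the jaw. I ease outwards to the lip, following the pad's slope.

>>> {"name": "servo_tool", "arguments": {
  "rows": [
    [0,[-0.025,-0.002,-0.006],[0,0,0]],
    [0,[-0.025,-0.002,-0.006],[0,0,0]],
    [0,[-0.025,-0.002,-0.006],[0,0,0]],
    [0,[-0.025,-0.002,-0.006],[0,0,0]],
    [0,[-0.025,-0.002,-0.006],[0,0,0]],
    [0,[0,0,0],[0,0,0]],
    [0,[0,0,0],[0,0,0]],
    [0,[0,0,0],[0,0,0]],
    [0,[0,0,0],[0,0,0]],
    [0,[0,0,0],[0,0,0]]
  ]
}}

```text
time: 11.25
eef_pos: [0.4934, -0.4161, 0.0693]
eef_rot: [-0.139, 3.133, -0.003]
force: [2.4, 1.5, 6.0]
width: 0.0002
```

```bash
python3 -c "
from h import *
o=get_obs();print(o['eef_pos'],o['force'],o['ft_torque'])
a=read_camera('scene')[:,:,::-1]
cv2.imwrite('pics/p3.png',cv2.resize(a[200:270,270:370],(700,490),interpolation=cv2.INTER_CUBIC))"
```

```text
[ 0.49342239 -0.41606596  0.06926446] [2.42014518 1.47438956 6.04880357] [ 0.21275826 -0.54768473  0.01371364]
```

View pics/p3.png

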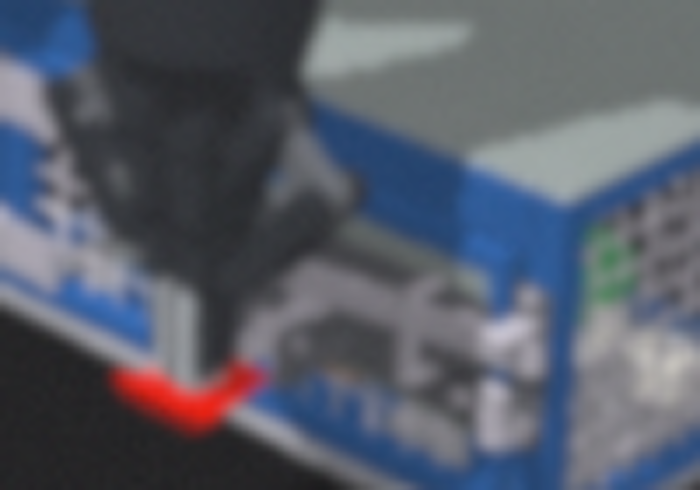

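The bar is lifted to about crop (470,330), against the jaw, at 6 N down and about 2.4 N of pull. Now I start the swing slowly along the arc.

>>> {"name": "servo_tool", "arguments": {
  "rows": [
    [0,[-0.043,0.013,0],[0,0,-0.072]],
    [0,[-0.043,0.013,0],[0,0,-0.072]],
    [0,[-0.043,0.013,0],[0,0,-0.072]],
    [0,[-0.043,0.014,0],[0,0,-0.072]],
    [0,[-0.042,0.014,0],[0,0,-0.072]],
    [0,[-0.042,0.015,0],[0,0,-0.072]],
    [0,[-0.042,0.015,0],[0,0,-0.072]],
    [0,[-0.042,0.016,0],[0,0,-0.072]],
    [0,[0,0,0],[0,0,0]],
    [0,[0,0,0],[0,0,0]]
  ]
}}

```text
time: 12.3
eef_pos: [0.4759, -0.4105, 0.0664]
eef_rot: [0.011, -3.139, -0.002]
force: [-0.2, -0.4, 1.6]
width: -0.0001
```

```bash
python3 -c "
from h import *
o=get_obs();print(o['eef_pos'],o['force'],o['ft_torque'])
h=np.array([.5462,-.2448]); th0=np.arctan2(-.1715,-.055)
for th in np.arange(0,1.56,.1):
    c,s=np.cos(th),np.sin(th); print(round(th,2),(h+[c*-.055+s*-.1715, -s*-.055+c*-.1715]).round(4))"
```

```text
[ 0.47590758 -0.41051359  0.06640094] [-0.2487784  -0.42483932  1.57774297] [-0.12788062  0.01140054  0.01921409]
0.0 [ 0.4912 -0.4163]
0.1 [ 0.4744 -0.41  ]
0.2 [ 0.4582 -0.402 ]
0.3 [ 0.443  -0.3924]
0.4 [ 0.4288 -0.3813]
0.5 [ 0.4157 -0.3689]
0.6 [ 0.404  -0.3553]
0.7 [ 0.3937 -0.3405]
0.8 [ 0.3849 -0.3248]
0.9 [ 0.3777 -0.3083]
1.0 [ 0.3722 -0.2912]
1.1 [ 0.3684 -0.2736]
1.2 [ 0.3664 -0.2557]
1.3 [ 0.3662 -0.2377]
1.4 [ 0.3678 -0.2197]
1.5 [ 0.3712 -0.2021]
```

```bash
python3 -c "
from h import *
a=read_camera('scene')[:,:,::-1]
cv2.imwrite('pics/p4.png',cv2.resize(a[200:280,260:370],(770,560),interpolation=cv2.INTER_CUBIC))"
```

```text
(no output)
```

View pics/p4.png

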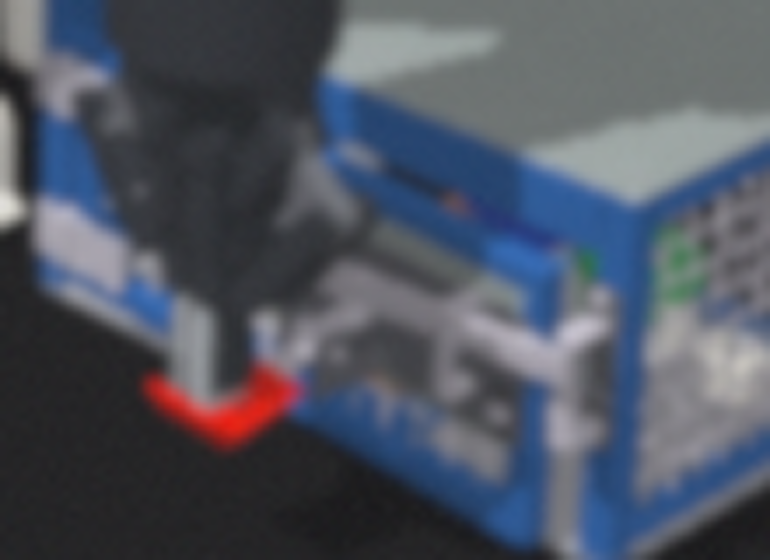

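The gate is ajar, with the bar's nose passing through the mouth above the lip at about (570,345). I continue the swing.

>>> {"name": "servo_tool", "arguments": {
  "rows": [
    [0,[-0.042,0.018,0],[0,0,-0.072]],
    [0,[-0.042,0.018,0],[0,0,-0.072]],
    [0,[-0.042,0.019,0],[0,0,-0.072]],
    [0,[-0.081,0.039,0],[0,0,-0.143]],
    [0,[-0.081,0.039,0],[0,0,-0.143]],
    [0,[-0.081,0.04,0],[0,0,-0.143]],
    [0,[-0.08,0.042,0],[0,0,-0.143]],
    [0,[-0.076,0.048,0],[0,0,-0.143]],
    [0,[-0.076,0.048,0],[0,0,-0.143]],
    [0,[-0.076,0.048,0],[0,0,-0.143]]
  ]
}}

```text
time: 13.35
eef_pos: [0.4498, -0.3966, 0.0676]
eef_rot: [-0.258, -3.131, 0.0]
force: [1.0, -0.5, 0.1]
width: -0.0004
```

>>> {"name": "servo_tool", "arguments": {
  "rows": [
    [0,[-0.115,0.075,0],[0,0,-0.21]],
    [0,[-0.14,0.108,0],[0,0,-0.286]],
    [0,[-0.14,0.11,0],[0,0,-0.286]],
    [0,[-0.135,0.12,0],[0,0,-0.286]],
    [0,[-0.131,0.124,0],[0,0,-0.286]],
    [0,[-0.125,0.13,0],[0,0,-0.286]],
    [0,[-0.119,0.135,0],[0,0,-0.286]],
    [0,[-0.115,0.138,0],[0,0,-0.286]],
    [0,[-0.107,0.145,0],[0,0,-0.286]],
    [0,[-0.102,0.149,0],[0,0,-0.286]]
  ]
}}

```text
time: 14.35
eef_pos: [0.4004, -0.3472, 0.0677]
eef_rot: [-0.859, -3.021, 0.001]
force: [0.1, -1.3, 0.4]
width: 0.0001
```

>>> {"name": "servo_tool", "arguments": {
  "rows": [
    [0,[-0.1,0.15,0],[0,0,-0.286]],
    [0,[-0.092,0.154,0],[0,0,-0.286]],
    [0,[-0.088,0.157,0],[0,0,-0.286]],
    [0,[-0.082,0.16,0],[0,0,-0.286]],
    [0,[-0.074,0.164,0],[0,0,-0.286]],
    [0,[-0.07,0.166,0],[0,0,-0.286]],
    [0,[-0.062,0.169,0],[0,0,-0.286]],
    [0,[-0.055,0.171,0],[0,0,-0.286]],
    [0,[-0.048,0.173,0],[0,0,-0.286]],
    [0,[-0.04,0.175,0],[0,0,-0.286]]
  ]
}}

```text
time: 15.35
eef_pos: [0.3719, -0.2816, 0.0677]
eef_rot: [-1.442, -2.791, 0.001]
force: [0.3, -1.1, 0.9]
width: -0.0001
```

```bash
python3 -c "
from h import *
print(get_obs()['force'],get_obs()['eef_pos'])
a=read_camera('scene')[:,:,::-1];b=read_camera('top')[:,:,::-1]
s=cv2.resize(a[190:300,210:360],(600,440),interpolation=cv2.INTER_CUBIC)
t=cv2.resize(b[170:270,230:430],(600,300)); cv2.imwrite('pics/p5.png',s)"
```

```text
[ 0.34969359 -1.09282898  0.93020656] [ 0.37192207 -0.28159314  0.06765029]
```

View pics/p5.png

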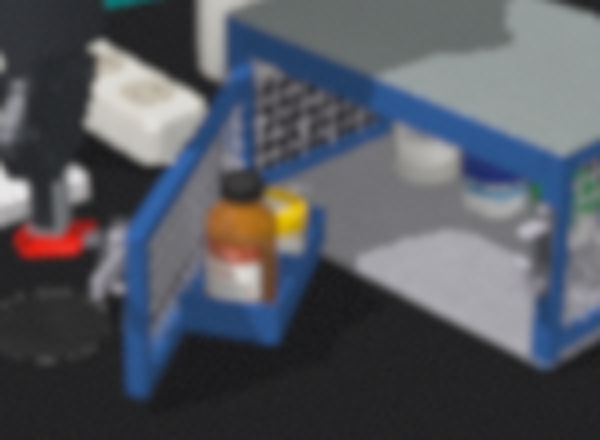

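The gate is at about 60°, with the bottle in the outer pocket (145 mm) and the jar in the inner one. I continue to about 1.5 rad.

>>> {"name": "servo_tool", "arguments": {
  "rows": [
    [0,[-0.034,0.176,0],[0,0,-0.286]],
    [0,[-0.027,0.177,0],[0,0,-0.286]],
    [0,[-0.02,0.178,0],[0,0,-0.286]],
    [0,[-0.013,0.179,0],[0,0,-0.286]],
    [0,[-0.006,0.18,0],[0,0,-0.286]],
    [0,[0.002,0.18,0],[0,0,-0.286]],
    [0,[0.01,0.18,0],[0,0,-0.286]],
    [0,[0.016,0.179,0],[0,0,-0.286]],
    [0,[0.024,0.178,0],[0,0,-0.286]],
    [0,[0.03,0.176,0],[0,0,-0.286]]
  ]
}}

```text
time: 16.45
eef_pos: [0.3715, -0.2108, 0.0677]
eef_rot: [1.965, 2.451, -0.002]
force: [0.8, -1.8, 1.0]
width: 0.0002
```

>>> {"name": "servo_tool", "arguments": {
  "rows": [
    [0,[0.018,0.09,0],[0,0,-0.143]],
    [0,[0.018,0.09,0],[0,0,-0.143]],
    [0,[0,0,0],[0,0,0]],
    [0,[0,-0.03,0.1],[0,0,0]],
    [0,[0,-0.03,0.15],[0,0,0]],
    [0,[0,0,0.15],[0,0,0]],
    [0,[0,0,0.2],[0,0,0]],
    [0,[0,0,0.5],[0,0,0]],
    [0,[0,0,0.8],[0,0,0]],
    [0,[0,0,0.8],[0,0,0]]
  ]
}}

```text
time: 17.45
eef_pos: [0.3727, -0.2051, 0.1766]
eef_rot: [-2.011, -2.412, -0.001]
force: [0.7, -0.6, 0.7]
width: -0.0001
```

>>> {"name": "servo_tool", "arguments": {
  "rows": [
    [0.3,[0,-0.2,0.6],[0,0,0]],
    [0.5,[0,-0.5,0],[0,0,0]],
    [0.62,[0,-0.5,0],[0,0,0]],
    [0.62,[0,-0.4,0],[0,0,0]],
    [0.62,[0,0,0],[0,0,0]],
    [0.62,[0,0,0],[0,0,0]],
    [0.62,[0,0,0],[0,0,0]],
    [0.62,[0,0,0],[0,0,0]],
    [0.62,[0,0,0],[0,0,0]],
    [0.62,[0,0,0],[0,0,0]]
  ]
}}

```text
time: 18.45
eef_pos: [0.3733, -0.2693, 0.1996]
eef_rot: [2.011, 2.414, 0.0]
force: [-1.3, -0.2, -0.0]
width: 0.0532
```

```bash
python3 -c "
from h import *
o=get_obs();print(o['eef_pos'],o['width'],o['q'])
a=read_camera('scene')[:,:,::-1];b=read_camera('top')[:,:,::-1]
cv2.imwrite('pics/s6.png',a);cv2.imwrite('pics/t6.png',b)
s=cv2.resize(a[190:290,200:350],(600,400),interpolation=cv2.INTER_CUBIC)
t=cv2.resize(b[180:280,230:380],(300,200))
t=cv2.resize(b[200:250,250:400],(600,200),interpolation=cv2.INTER_CUBIC); cv2.imwrite('pics/p6.png',np.vstack([s,t]))"
```

```text
[ 0.37333652 -0.26926781  0.19964995] 0.053212051932418215 [-7.70754784e-01 -1.25547951e-01 -1.32083694e-01  1.56425114e+00
  8.32173040e-05  6.18390935e-01]
```

View pics/p6.png

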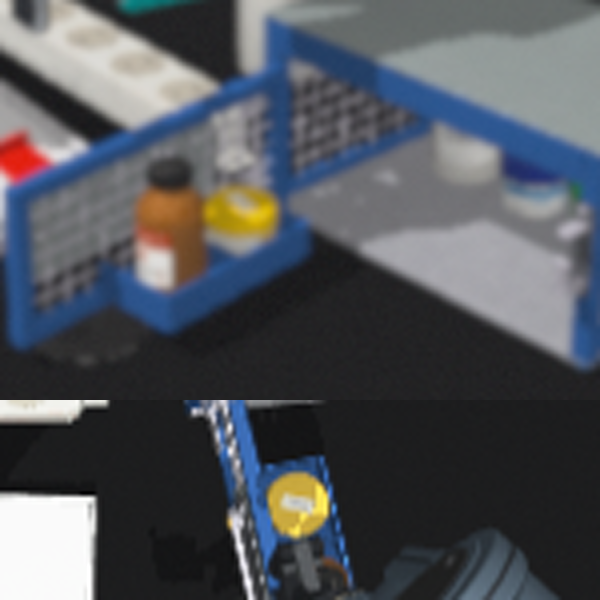

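The gate stands at about 80° with the lever up. The bottle cap is at about (242,233) in the scene view, and the jar lid at about (324,226) in the top view. Now I work out the bottle position.

```bash
python3 -c "
from h import *
h=np.array([.5462,-.2448])
jar=ray('top',(324.2,225.6),.062)[:2]
body=ray('scene',(200+171/4,190+205/4),.077)[:2] 
cap=ray('scene',(200+169.5/4,190+172/4),.105)[:2]
js=ray('scene',(200+241/4,190+212/4),.060)[:2]
print('jar',jar,js,'cap',cap)
for th in (1.35,1.4,1.45,1.5):
    a=.089-th;c,s=np.cos(a),np.sin(a);R=np.array([[c,-s],[s,c]])
    print(th,'jar',h+R@[.042,-.083],'bot',h+R@[.042,-.145])
b=cv2.imread('pics/t6.png')
B=b.astype(int);m=((B[:,:,2]>150)&(B[:,:,1]>120)&(B[:,:,0]<90)).astype(np.uint8);m[:,:310]=0;m[:,340:]=0
k,l,st,ce=cv2.connectedComponentsWithStats(m)
for i in range(1,k):
  if st[i,4]>20: print(st[i],ray('top',ce[i],.062)[:2])
a=cv2.imread('pics/s6.png').astype(int);m=(a.max(2)<70).astype(np.uint8)[222:242,232:256];ys,xs=np.nonzero(m);print(xs.mean()+232,ys.mean()+222,m.sum(),xs.min(),xs.max(),ys.min(),ys.max())
"
```

```text
jar [ 0.47146507 -0.30176535] [ 0.46495366 -0.30976088] cap [ 0.41166131 -0.31023365]
1.35 jar [ 0.47995547 -0.31010439] bot [ 0.42090694 -0.329006  ]
1.4 jar [ 0.4767744  -0.30671193] bot [ 0.41685498 -0.32263872]
1.45 jar [ 0.47376686 -0.30316472] bot [ 0.41312631 -0.31607688]
1.5 jar [ 0.47094036 -0.29947163] bot [ 0.40973026 -0.30933689]
[317 218  15  16 133] [ 0.47207641 -0.29989474]
242.36507936507937 233.22222222222223 63 5 15 8 14
```

The jar matches 1.48 rad, and the bottle is at about (0.411,-0.312). The jaw direction is already along the gate. I approach from above.

>>> {"name": "servo_tool", "arguments": {
  "rows": [
    [0.62,[0.23,-0.27,0],[0,0,0]],
    [0.62,[0.23,-0.27,0],[0,0,0]],
    [0.62,[0.24,-0.27,0],[0,0,0]],
    [0.62,[0.24,-0.27,0],[0,0,0]],
    [0.62,[0,0,-0.4],[0,0,0]],
    [0.62,[0,0,-0.6],[0,0,0]],
    [0.62,[0,0,-0.4],[0,0,0]],
    [0.62,[0,0,-0.1],[0,0,0]],
    [0.62,[0,0,0],[0,0,0]],
    [0.62,[0,0,0],[0,0,0]]
  ]
}}

```text
time: 19.55
eef_pos: [0.4113, -0.3133, 0.1406]
eef_rot: [2.01, 2.412, -0.0]
force: [0.8, -1.2, -0.4]
width: 0.053
```

```bash
python3 -c "
from h import *
o=get_obs();print(o['eef_pos'],o['width'],o['force'])
a=read_camera('scene')[:,:,::-1]
cv2.imwrite('pics/p7.png',cv2.resize(a[190:280,210:310],(700,630),interpolation=cv2.INTER_CUBIC)[:600])"
```

```text
[ 0.411303   -0.31325493  0.14064456] 0.05302518677588771 [ 0.77759019 -1.20283098 -0.44803466]
```

View pics/p7.png

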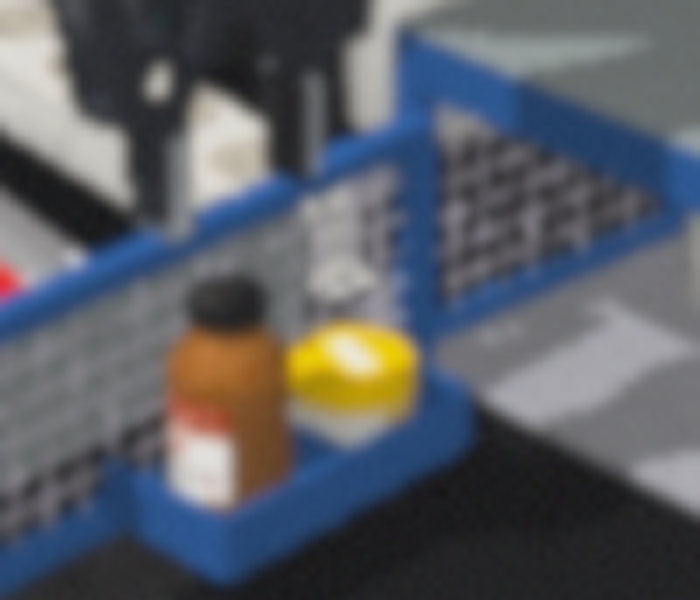

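The fingertips are at (170,230) and (300,170) in the crop, straddling the cap at (230,285). I check the alignment numerically.

```bash
python3 -c "
from h import *
p=get_obs()['eef_pos']
print(proj('scene',[p[0],p[1],.147]),'seen',(243.3,218.3))
for z,v in((.111,283),(.105,302)): print(ray('scene',(210+229/7-.4,190+v/7-.4),z))
print(ray('scene',(210+229/7-.4,190+410/7-.4),.068), proj('scene',[p[0],p[1],.105]))"
```

```text
[[242.76417533 217.53839098]] seen (243.3, 218.3)
[ 0.41376662 -0.30718959  0.111     ]
[ 0.41230074 -0.30907648  0.105     ]
[ 0.40681916 -0.31566364  0.068     ] [[243.08677239 233.52577015]]
```

>>> {"name": "servo_tool", "arguments": {
  "rows": [
    [0.62,[0,0.05,-0.4],[0,0,0]],
    [0.62,[0,0,-0.4],[0,0,0]],
    [0.62,[0,0,-0.4],[0,0,0]],
    [0.62,[0,0,-0.4],[0,0,0]],
    [0.62,[0,0,-0.3],[0,0,0]],
    [0.62,[0,0,-0.1],[0,0,0]],
    [0.57,[0,0,0],[0,0,0]],
    [0.57,[0,0,0],[0,0,0]],
    [0.57,[0,0,0],[0,0,0]],
    [0.57,[0,0,0],[0,0,0]]
  ]
}}

```text
time: 20.6
eef_pos: [0.4114, -0.3113, 0.0605]
eef_rot: [2.01, 2.412, -0.0]
force: [-0.1, -0.2, 1.1]
width: 0.0489
```

>>> {"name": "servo_tool", "arguments": {
  "rows": [
    [0.55,[0,0,-0.05],[0,0,0]],
    [0.53,[0,0,-0.05],[0,0,0]],
    [0.5,[0,0,0],[0,0,0]],
    [0.48,[0,0,0],[0,0,0]],
    [0.46,[0,0,0],[0,0,0]],
    [0.44,[0,0,0],[0,0,0]],
    [0.42,[0,0,0],[0,0,0]],
    [0.4,[0,0,0],[0,0,0]],
    [0.35,[0,0,0],[0,0,0]],
    [0.35,[0,0,0],[0,0,0]]
  ],
  "squeeze": 30
}}

```text
time: 21.6
eef_pos: [0.4108, -0.3108, 0.0555]
eef_rot: [-2.011, -2.413, 0.0]
force: [0.1, -0.9, 0.6]
width: 0.0416
```

The grip is at 41.6 mm. I lift it straight up.

>>> {"name": "servo_tool", "arguments": {
  "rows": [
    [0.3,[0,0,0.1],[0,0,0]],
    [0.3,[0,0,0.2],[0,0,0]],
    [0.3,[0,0,0.3],[0,0,0]],
    [0.3,[0,0,0.4],[0,0,0]],
    [0.3,[0,0,0.5],[0,0,0]],
    [0.3,[0,0,0.5],[0,0,0]],
    [0.3,[0,0,0.5],[0,0,0]],
    [0.3,[0,0,0.4],[0,0,0]],
    [0.3,[0,0,0.2],[0,0,0]],
    [0.3,[0,0,0],[0,0,0]]
  ]
}}

```text
time: 22.6
eef_pos: [0.4117, -0.3117, 0.1819]
eef_rot: [2.009, 2.41, -0.001]
force: [0.2, 0.3, -1.3]
width: 0.0413
```

```bash
python3 -c "
from h import *
o=get_obs();print(o['eef_pos'],o['width'],o['force'])
a=read_camera('scene')[:,:,::-1]; b=read_camera('top')[:,:,::-1]
cv2.imwrite('pics/p8.png',np.vstack([cv2.resize(a[160:285,170:310],(448,400),interpolation=cv2.INTER_CUBIC),cv2.resize(b[210:280,190:346],(448,200),interpolation=cv2.INTER_CUBIC)]))"
```

```text
[ 0.41173064 -0.31173712  0.18193367] 0.04125886838348297 [ 0.19711053  0.32805651 -1.29251926]
```

View pics/p8.png

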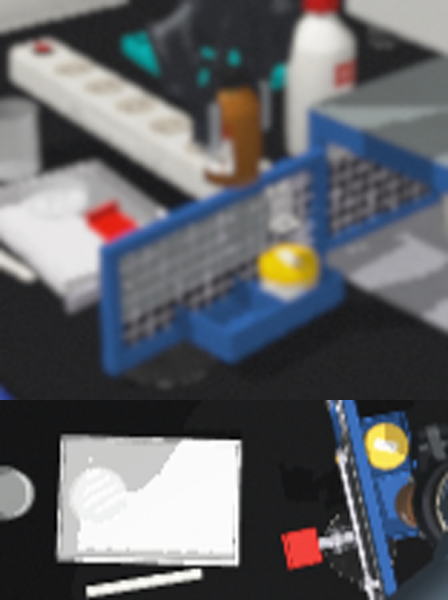

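The bottle is lifted upright and the jar stays in place. In the top half of the crop the tray's corners are (62,437), (240,440), (238,566) and (58,562), with the dish at (97,495).

```bash
python3 -c "
from h import *
f=lambda p,z:ray('top',(190+p[0]/2.872-.3,210+(p[1]-400)/2.857-.3),z)[:3].round(4)
for p in((62,437),(240,440),(238,566),(58,562),(149.5,501)):print(f(p,.016))
print('dish',f((97,495),.018))"
```

```text
[0.4911 0.0315 0.016 ]
[ 0.4833 -0.1562  0.016 ]
[ 0.3519 -0.1498  0.016 ]
[0.3607 0.0372 0.016 ]
[ 0.4215 -0.0593  0.016 ]
dish [ 0.4292 -0.0046  0.018 ]
```

>>> {"name": "servo_tool", "arguments": {
  "rows": [
    [0.3,[0,0.3,0.1],[0,0,0]],
    [0.3,[0.02,0.6,0],[0,0,0]],
    [0.3,[0.03,0.7,0],[0,0,0]],
    [0.3,[0.03,0.7,0],[0,0,0]],
    [0.3,[0.03,0.7,0],[0,0,0]],
    [0.3,[0.03,0.7,0],[0,0,0]],
    [0.3,[0.03,0.7,0],[0,0,0]],
    [0.3,[0.03,0.5,0],[0,0,0]],
    [0.3,[0,0.27,0],[0,0,0]],
    [0.3,[0,0,0],[0,0,0]]
  ]
}}

```text
time: 23.7
eef_pos: [0.4183, -0.1026, 0.1831]
eef_rot: [-2.008, -2.415, 0.0]
force: [-0.8, -0.3, -1.4]
width: 0.0411
```

>>> {"name": "servo_tool", "arguments": {
  "rows": [
    [0.3,[0,0,-0.3],[0,0,0]],
    [0.3,[0,0,-0.5],[0,0,0]],
    [0.3,[0,0,-0.6],[0,0,0]],
    [0.3,[0,0,-0.6],[0,0,0]],
    [0.3,[0,0,-0.5],[0,0,0]],
    [0.3,[0,0,-0.4],[0,0,0]],
    [0.3,[0,0,-0.3],[0,0,0]],
    [0.3,[0,0,-0.2],[0,0,0]],
    [0.3,[0,0,-0.1],[0,0,0]],
    [0.3,[0,0,0],[0,0,0]]
  ]
}}

```text
time: 24.7
eef_pos: [0.4187, -0.1042, 0.0433]
eef_rot: [-2.012, -2.412, 0.0]
force: [0.2, -0.3, -0.5]
width: 0.0413
```

>>> {"name": "servo_tool", "arguments": {
  "rows": [
    [0.3,[0,0,-0.025],[0,0,0]],
    [0.3,[0,0,-0.025],[0,0,0]],
    [0.3,[0,0,-0.025],[0,0,0]],
    [0.3,[0,0,-0.025],[0,0,0]],
    [0.3,[0,0,-0.025],[0,0,0]],
    [0.3,[0,0,-0.025],[0,0,0]],
    [0.3,[0,0,-0.025],[0,0,0]],
    [0.3,[0,0,-0.025],[0,0,0]],
    [0.3,[0,0,0],[0,0,0]],
    [0.3,[0,0,0],[0,0,0]]
  ]
}}

```text
time: 25.7
eef_pos: [0.4189, -0.1041, 0.0356]
eef_rot: [-2.011, -2.413, 0.0]
force: [0.1, -0.1, -1.5]
width: 0.0415
```

>>> {"name": "servo_tool", "arguments": {
  "rows": [
    [0.3,[0,0,-0.0125],[0,0,0]],
    [0.3,[0,0,-0.0125],[0,0,0]],
    [0.3,[0,0,-0.0125],[0,0,0]],
    [0.3,[0,0,-0.0125],[0,0,0]],
    [0.3,[0,0,-0.0125],[0,0,0]],
    [0.3,[0,0,0],[0,0,0]],
    [0.3,[0,0,0],[0,0,0]],
    [0.3,[0,0,0],[0,0,0]],
    [0.3,[0,0,0],[0,0,0]],
    [0.3,[0,0,0],[0,0,0]]
  ]
}}

```text
time: 26.7
eef_pos: [0.4189, -0.1041, 0.0335]
eef_rot: [2.011, 2.413, -0.0]
force: [-1.5, 0.8, 4.0]
width: 0.0414
```

It is touching the floor at 4 N, at the expected height. I release it.

>>> {"name": "servo_tool", "arguments": {
  "rows": [
    [0.5,[0,0,0],[0,0,0]],
    [0.55,[0,0,0],[0,0,0]],
    [0.6,[0,0,0],[0,0,0]],
    [0.65,[0,0,0],[0,0,0]],
    [0.7,[0,0,0],[0,0,0]],
    [0.7,[0,0,0.1],[0,0,0]],
    [0.7,[0,0,0.2],[0,0,0]],
    [0.7,[0,0,0.3],[0,0,0]],
    [0.7,[0,0,0.5],[0,0,0]],
    [0.7,[0,0,0.5],[0,0,0]]
  ]
}}

```text
time: 27.7
eef_pos: [0.419, -0.1041, 0.0987]
eef_rot: [2.011, 2.413, 0.0]
force: [-0.5, -0.5, -0.0]
width: 0.0599
```

>>> {"name": "servo_tool", "arguments": {
  "rows": [
    [0.7,[0,0,0.7],[0,0,0]],
    [0.7,[0,0,0.7],[0,0,0]],
    [0.7,[0,0,0.7],[0,0,0]],
    [0.7,[-0.5,0.4,0.5],[0,0,0]],
    [0.7,[-0.5,0.8,0],[0,0,0]],
    [0.7,[-0.5,0.8,0],[0,0,0]],
    [0.7,[-0.3,0.8,0],[0,0,0]],
    [0.7,[0,0.8,0],[0,0,0]],
    [0.7,[0,0.8,0],[0,0,0]],
    [0.7,[0,0,0],[0,0,0]]
  ]
}}

```text
time: 28.7
eef_pos: [0.3467, 0.0747, 0.2026]
eef_rot: [2.004, 2.418, 0.004]
force: [-0.2, -1.2, 0.5]
width: 0.0596
```

```bash
python3 -c "
from h import *
o=get_obs();print(o['eef_pos'],o['width'],o['time'])
a=read_camera('scene')[:,:,::-1].copy(); b=read_camera('top')[:,:,::-1].copy()
cv2.imwrite('pics/s9.png',a);cv2.imwrite('pics/t9.png',b)
def blob(n,im,cond,box):
    B=im.astype(int);m=cond(B).astype(np.uint8);M=np.zeros_like(m);x0,y0,x1,y1=box;M[y0:y1,x0:x1]=m[y0:y1,x0:x1]
    k,l,st,ce=cv2.connectedComponentsWithStats(M)
    return [(st[i].tolist(),ce[i].round(1)) for i in range(1,k) if st[i,4]>12]
brown=lambda B:(B[:,:,2]>B[:,:,0]+40)&(B[:,:,2]>90)&(B[:,:,2]>B[:,:,1]+25)
dark=lambda B:B.max(2)<80
yel=lambda B:(B[:,:,2]>150)&(B[:,:,1]>120)&(B[:,:,0]<90)
red=lambda B:(B[:,:,2]>150)&(B[:,:,1]<90)&(B[:,:,0]<90)
for nm,c,n,im,bx in(('brown',brown,'scene',a,(160,170,260,260)),('dark top',dark,'top',b,(245,228,272,264)),('brown top',brown,'top',b,(245,228,272,264)),('yel',yel,'top',b,(300,200,345,250)),('red',red,'top',b,(275,240,345,290))): print(nm,blob(n,im,c,bx))
for z in(.004,.045,.089): print(z,'expect',proj('scene',[.419,-.104,z]),proj('top',[.419,-.104,z]))
"
```

```text
[0.34673369 0.07474212 0.20262484] 0.05964513696901172 28.7
brown [([194, 215, 19, 21, 288], array([202. , 224.4])), ([251, 236, 9, 13, 80], array([255.2, 242.9]))]
dark top [([253, 241, 9, 9, 67], array([257. , 244.9]))]
brown top [([250, 239, 15, 14, 91], array([256.8, 245.9]))]
yel [([317, 219, 10, 14, 38], array([320.6, 224. ]))]
red [([288, 255, 14, 14, 149], array([294.7, 261.5]))]
0.004 expect [[202.49738466 236.97387806]] [[256.56960482 245.54230353]]
0.045 expect [[201.72622681 223.78306826]] [[256.79530331 245.48610082]]
0.089 expect [[200.87704536 209.25764913]] [[257.05519269 245.42138401]]
```

The bottle's cap and body centroids match the expected upright position to about a pixel. The jar lid is in place, and the red pad has its rest-size footprint. I hand in.

```bash
python3 -c "
from cell import *
print(close_job())"
```

```text
the job is handed in; nothing more can be done
None
```

The job is handed in at about 28.8 s of robot time, well under the 56 s limit. I pressed the lever to the jaw and swung the gate to about 1.48 rad. After letting the lever go, I lifted the bottle by its body and set it down in the free half of the drip tray.

**What the last checks showed:**
- **Latch and gate:** the finger pressed with at most about 6 N downwards, and about 2.4 N of pull, at the ends of the moves. An image showed the bar's nose passing above the catch's lip.
- **Bottle:** it stands at about (0.419, -0.104). The tool touched down at the expected height with 4 N. The cap and body appear within about a pixel of where an upright bottle would be.
- **Paste jar:** it was in its pocket after the bottle was lifted. In the last top view its lid was still there, though only part of it was detected.
- **Lever:** the pad's footprint in the top view has its rest size again.
- **Robot:** the gripper is clear of everything at a height of 0.20 m.

**What was not confirmed:**
- The bar being down was not measured. I inferred it from the released lever.
- The other objects were not measured again at the end.
- Forces were read only at the end of each move, so any brief peaks in between were not seen.
- The first contact with the pad felt lower than the given range suggested (about 74 to 80 mm against 84 to 94 mm). It made no difference to the run.

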